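Snap the draw hook onto the cooler tray's pull eye and draw the tray out

TASK

Take the snap hook from its holder by its grip and press it straight down over the pull eye of the cooler's tray until the sprung gate has given way, the bar is inside and the gate has snapped shut behind it. Then draw the tray out by the hook to its stop, gently (never more than about 20 N on the eye) and without touching cooler or tray with the hand, and leave the hook clipped on the eye. Leave the other things on the bench where they are.

Things in the scene. Friction and masses are not known exactly. Their poses are not given: they have to be found in the camera images.
- hook: Snap hook, upright in its holder, 94 mm tall, 44 mm along its x, 14 mm thick along y, about 130 g. Origin: centre of its underside, z up. Steel frame like an upside-down U: round-toed legs from 12 to 22 mm either side of the middle, mouth 24 mm wide open downward, crosspiece z = 39 to 51 mm. A gate bar closes the mouth at z = 3.5 to 8.5 mm.
- grip (a point): Point to grip, 80 mm above the hook's underside, in its black plastic grip: 28 mm (x) by 14 mm (y), z = 51 to 94 mm. Grip it across y from above; 70 N holds it. Lower than this the fingertips would later meet the eye. Axes as the hook's.
- holder: Fixed holder of the hook, foot plate 100 by 75 by 5 mm; origin: centre of its underside, axes as the hook's. Its pocket is 40 mm high with 1 to 3 mm play: draw the hook straight up out of it.
- gate (a joint): Sprung gate: 0 shut, 1.5 rad fully up into the hook; hinged at hook x = -11, z = 6 mm, free end at x = +11. The eye's bar pressing on it from below needs 5 to 10 N; it passes and the gate snaps shut (force drops to nothing) 27 to 32 mm after first touch; at about 35 mm the crosspiece lands hard. Bar best at hook x = 0 to +6 mm; below -3 it cannot pass; on a toe it jams hard.
- pocket (a point): Point in the hook 35 mm above its underside on its middle line: where the centre of the eye's bar lies when the crosspiece rests on the bar. Axes as the hook's.
- cooler: Bench cooler, fixed, white box 220 by 220 by 106 mm with a sliding tray; the tray's front block (90 by 90 mm, top 40 mm above the bench) with the pull eye projects towards the robot. Origin: on the bench straight below the eye of the shut tray, 55 mm in front of the box; x points to the box, whose centre is at x = 165 mm. What it carries (tray, eye) counts as cooler.
- eye_foot (a point): Top of the tray's front block, midway between the eye's legs; x to the cooler's back, y along the eye's bar, z up. Eye: upside-down U of 8 mm round steel, legs 44 mm apart, 47 mm in front of the tray's panel (top 44 mm above this point). The level bar is straight above this point, its centre 51 to 107 mm up: the stem is adjustable, the height not measured; feel or see it.
- tray (a joint): How far the tray is drawn out of the cooler: 0 shut, 0.12 m at its rigid stop. It slides along the cooler's -x, stays where it is left, and needs about 4 to 6 N.
- tube_block: The green tube block, a bystander to be left alone; origin at the centre of its underside.
- reagent: The white bottle, a bystander to be left alone; origin at the centre of its underside.
- jar: The jar, a bystander to be left alone; origin at the centre of its underside.
- beaker: The beaker, a bystander to be left alone; origin at the centre of its underside.
- tip_box: The tip box, a bystander to be left alone; origin at the centre of its underside.
- pipette: The pipette, a bystander to be left alone; origin at the centre of its underside.
- stopper: The rubber stopper, a bystander to be left alone; origin at the centre of its underside.
There are look-alikes about, which are no part of the job. Of the things that look like the hook, the middle-sized one is meant.

How it is judged:
By the outcome, as a careful person would: the job done as asked, in the order asked, and still so for the second after the job is handed in, with the robot touching nothing.
It also fails if it takes over 64 s, if anything falls off the work surface, if the arm or the gripper's body presses on something with over 40 N, if the wrist force passes 120 N, or if a joint passes its speed limit or range.

ROBOT

A 6-joint arm with a two-finger parallel gripper is mounted at the origin on the work surface. World frame = base frame: x ahead of the robot, y to its left, z up, the work surface at z = 0. Lengths are in mm, angles in rad, forces in N, time in s.
With the tool pointing down it reaches from about 425 to 925 mm from the base axis. Payload 12.5 kg.
Tool frame: the origin (TCP) lies on the centre line of the jaws, within the pads' length; the fingertips stand 14 mm ahead of it and the grasp point (between the pads) lies 5 mm behind it (bot.tip_extent is the distance from the TCP to the fingertips, in mm); z points along the fingers, y is the line along which they close (so a half turn about z gives the same grasp; the last joint's range is limited). The gripper opens to 85 mm and grips with 20 to 120 N. Pads are 22 mm wide; open, the fingers measure 114 mm over their backs; the gripper's body (76 mm by 85 mm) begins 54 mm behind the grasp point. The pads swing forward as they close: fully open they stand 13 mm farther back than shut.
Start: joints at [1.067, 0.491, 1.559, -0, 1.092, -0.106], TCP at [242.103, 576.22, 245.327] pointing down, gripper open.
Joint ranges: [-3.1, 3.1], [-0.84, 2.19], [0.05, 2.79], [-1.13, 4.28], [0.06, 2.93], [-2.69, 2.69]. Speed limits (rad/s): [2.22, 2.22, 2.79, 3.14, 3.14, 3.14].

INTERFACE

Orientations are given as a unit quaternion [w, x, y, z].
In Python, from rig import bot gives the robot as it stands.
- The arm moves only by the shell command python3 -m inch 'ROWS' [OPENING]. ROWS is JSON, a list of rows, each a list of 2 entries, a list of its own where there are three numbers: the shift along the tool's x, y, z in m, then the turn about the tool's z in rad. A call has 1 to 10 rows; each row shifts and turns the commanded pose from where the row before left it, along the tool's axes as they then stand; what a row does not reach is not made up. A row lasts 1/12 s, in which the tool goes at most 41.7 mm and 7.16 degrees, less where a joint would pass 70% of its speed; a pose out of reach is approached as far as the arm can. A call with a gripper value outside its range is refused whole. OPENING is the closure, from -1 (fully open) to 1 (shut), set as the call begins (- or left out, the last holds). The fingers move at their own pace and stop on an object; the grip force is fixed at half the most. Time passes only in rows, so rows that do not move let the fingers close. It gives the time, the measured TCP pose, the force, the opening and the grip force at its end, in the units of the state.
- bot.get_obs(): the state, without advancing time (a new reading comes with each control period).
- bot.grab_frame(name): name is "scene" or "top" or "wrist"; returns a dict with "pixels" (420x560x3 uint8, red, green, blue), "fx", "fy", "cx", "cy" (pixels), "T" (4x4, takes a point from camera to world coordinates). Camera axes: x right, y up, looking along -z (the intrinsics and any distortion apply to the point x, -y, -z); pixel columns grow to the right and rows downward; lengths in mm; the calibration is good to about 2 mm. A picture is of the moment at which its call begins. There is no depth.
- bot.finish_job(): hands the job in; it is judged then, once.
The state is a dict: "time": time; "q": joint angles; "joint_velocities": joint speeds; "tau": joint torques, N m; "eef_pos": TCP position; "ee_rot": TCP orientation; "ft_force": force on the tool from outside, world axes, zero at the start; "moment": the same for the moment, N m; "opening": opening from 0.0 (shut) to 1.0 (fully open); "grip_force": force on a finger pad.
Only numpy, scipy, OpenCV 4.12 (cv2) and the standard library are available. Lean on these libraries where they do the work, as an engineer would, in place of code of your own. Each camera call takes 0.05 s, during which the arm holds its last target. There are 200 camera calls.

## Working session

There is one attempt and no reset: what is moved stays moved. The work goes in short steps, Python scripts to look and compute and a shell command to move; the robot and the scene stay as the last step left them, time stands still between calls to the robot, and variables do not carry over. Pictures are saved under pics/ and viewed, at most 13 in all, crops included, and the job is handed in when it is done.

```bash
mkdir -p pics; ls
python3 - <<'E'
from rig import bot
import cv2,numpy as np,pickle
o=bot.get_obs();print(o)
d={}
for n in("scene","top","wrist"):
    f=bot.grab_frame(n);d[n]=f
    cv2.imwrite(f"pics/{n}0.png",f["pixels"][:,:,::-1]);print(n,{k:np.round(v,3).tolist() if k!="pixels" else 0 for k,v in f.items()})
pickle.dump(d,open("f0.pkl","wb"))
E
```

```text
pics
{'time': 0.0, 'q': array([ 1.06738110e+00,  4.91558210e-01,  1.55947308e+00,  7.54969648e-06,
        1.09169914e+00, -1.05581830e-01]), 'joint_velocities': array([-0.00147856, -0.00103861,  0.00103571, -0.00017582,  0.00082857,
        0.00137269]), 'tau': array([ 1.19716453e-03, -6.18468833e+01, -2.61584115e+01, -4.19456649e-05,
        4.22463636e-03, -2.99687213e-05]), 'eef_pos': array([241.99867148, 576.00850648, 244.72043353]), 'ee_rot': array([-1.73755166e-04,  1.97609184e-01,  9.80280718e-01, -5.41711486e-04]), 'ft_force': array([-0.73387039, -0.44701777,  0.4307182 ]), 'moment': array([-0.01349919,  0.0138472 ,  0.02170754]), 'grip_force': 0.0, 'opening': 1.0047277181859424}
scene {'pixels': 0, 'fx': 471.199, 'fy': 471.199, 'cx': 277.395, 'cy': 203.493, 'T': [[-0.165, -0.772, 0.614, 1227.834], [0.986, -0.13, 0.102, 145.22], [0.001, 0.622, 0.783, 995.235], [0.0, 0.0, 0.0, 1.0]]}
top {'pixels': 0, 'fx': 399.731, 'fy': 399.731, 'cx': 281.298, 'cy': 206.147, 'T': [[0.025, 0.997, -0.078, 439.821], [-1.0, 0.025, -0.005, 10.085], [-0.004, 0.078, 0.997, 1198.045], [0.0, 0.0, 0.0, 1.0]]}
wrist {'pixels': 0, 'fx': 348.003, 'fy': 348.003, 'cx': 276.404, 'cy': 208.681, 'T': [[0.387, -0.883, -0.266, 173.846], [0.922, 0.37, 0.113, 604.996], [-0.001, -0.289, 0.957, 372.946], [0.0, 0.0, 0.0, 1.0]]}
```

View pics/scene0.png

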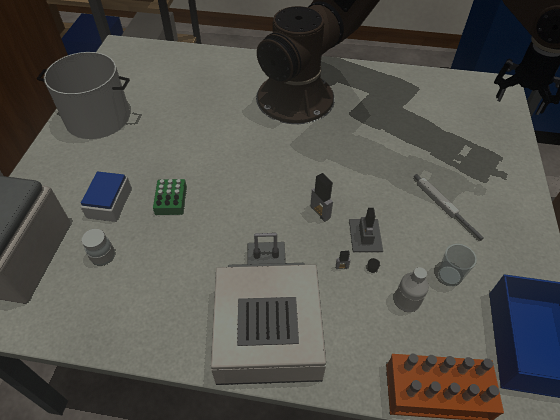

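View pics/top0.png

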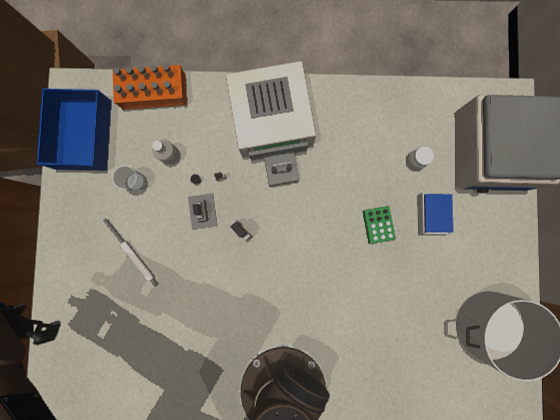

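Look-alikes of the hook, by scene pixels: large one (322,197), one in a holder with foot plate (368,230), small one (343,260). The middle-sized one is the one in the holder, (368,230). I'll confirm that in a crop.

Run:
```python
import pickle,cv2,numpy as np
d=pickle.load(open("f0.pkl","rb"))
a=d["scene"]["pixels"][165:285,225:395,::-1];b=d["top"]["pixels"][130:250,180:310,::-1]
a=cv2.resize(a,None,fx=2.6,fy=2.6*1,interpolation=3);b=cv2.resize(b,None,fx=2.6,fy=2.6,interpolation=3)
c=np.hstack([a,b]);print(c.shape);cv2.imwrite("pics/crop1.png",cv2.convertScaleAbs(c,alpha=1.3))
```

```text
(312, 780, 3)
```

View pics/crop1.png

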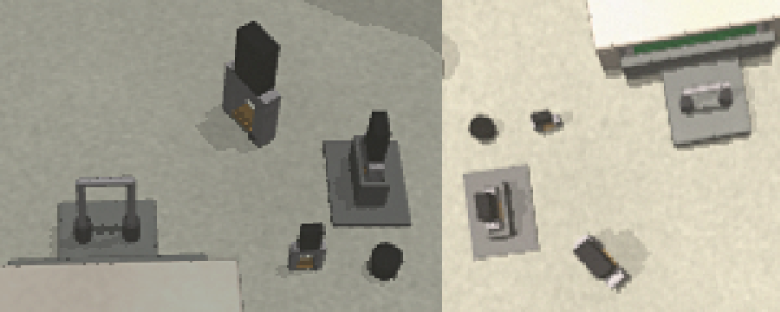

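The crop shows the holder hook (scene 369,230; top ~(201,211)) upright in its pocket on a grey foot plate. The large hook (top ~(240,230)) and small hook (top ~(221,176)) stand free without holders, so the holder hook is the target. The eye is at scene (265,240), top (282,170).

```bash
cat > h.py <<'E'
import numpy as np,cv2
def ray(f,u,v):
    T=np.array(f["T"]);d=np.array([(u-f["cx"])/f["fx"],-(v-f["cy"])/f["fy"],-1.]);return T[:3,3],T[:3,:3]@d
def plane(f,u,v,z):
    o,d=ray(f,u,v);return o+d*(z-o[2])/d[2]
def tri(*a):
    A=np.zeros((3,3));b=np.zeros(3)
    for f,u,v in a:
        o,d=ray(f,u,v);d=d/np.linalg.norm(d);P=np.eye(3)-np.outer(d,d);A+=P;b+=P@o
    p=np.linalg.solve(A,b);return p
def proj(f,p):
    T=np.array(f["T"]);c=T[:3,:3].T@(np.array(p)-T[:3,3]);return f["cx"]+f["fx"]*c[0]/-c[2],f["cy"]-f["fy"]*c[1]/-c[2]
def comps(f,roi,lo,hi,mina=15):
    x0,y0,x1,y1=roi;g=f["pixels"][y0:y1,x0:x1].astype(int);m=((g.mean(2)>=lo)&(g.mean(2)<=hi)).astype(np.uint8)
    out=[]
    cs,_=cv2.findContours(m,cv2.RETR_EXTERNAL,cv2.CHAIN_APPROX_NONE)
    for c in cs:
        if cv2.contourArea(c)>=mina:out.append((cv2.contourArea(c),c+np.array([x0,y0])))
    return sorted(out,key=lambda t:-t[0])
E
python3 - <<'E'
import pickle
from h import *
np.set_printoptions(precision=1,suppress=True)
d=pickle.load(open("f0.pkl","rb"));t,s=d["top"],d["scene"]
for n,f,roi,z,hi in(("plate",t,(184,188,222,234),5,135),("plate",s,(340,200,395,256),5,110),("block",t,(262,157,302,192),40,140),("grip",t,(184,188,222,234),94,60),("grip",s,(350,200,385,256),94,45)):
    for a,c in comps(f,roi,0,hi)[:2]:
        r=cv2.minAreaRect(c);bx=cv2.boxPoints(r)
        w=np.array([plane(f,*p,z) for p in bx]);print(n,a,r,bx.tolist(),"\n ctr",w.mean(0),"sides",np.linalg.norm(w[1]-w[0]),np.linalg.norm(w[2]-w[1]),"ang",np.degrees(np.arctan2(*(w[1]-w[0])[1::-1])))
g=t["pixels"].mean(2).astype(int);print(g[193:226:1,188:216])
E
```

```text
plate 805.0 ((202.3253631591797, 211.18997192382812), (33.76782989501953, 25.705842971801758), 82.40535736083984) [[187.35374450683594, 196.15284729003906], [212.83409118652344, 192.75547790527344], [217.29698181152344, 226.2270965576172], [191.81663513183594, 229.6244659423828]] 
 ctr [511.8 252.5   5. ] sides 77.08411792171464 101.50323527460462 ang -80.94538374050943
plate 1100.0 ((362.5945739746094, 231.56759643554688), (46.689308166503906, 34.194984436035156), 80.53767395019531) [[341.8918762207031, 211.35137939453125], [375.6216125488281, 205.72976684570312], [383.2972717285156, 251.7838134765625], [349.5675354003906, 257.4054260253906]] 
 ctr [503.  246.6   5. ] sides 93.82859519490398 145.52887141812957 ang 111.24265006870672
plate 40.0 ((344.5, 252.5), (5.0, 9.0), 90.0) [[340.0, 250.0], [349.0, 250.0], [349.0, 255.0], [340.0, 255.0]] 
 ctr [576.8 206.1   5. ] sides 22.4127386573528 14.69718416270943 ang 99.57527671811208
block 875.5 ((281.4739685058594, 170.08091735839844), (31.77995491027832, 35.733436584472656), 81.25383758544922) [[261.3988037109375, 157.0924835205078], [
[... 4303 characters left out ...]
160 160 155 116 116 119 118 118 114 111 109 111 105 104 103  87  86  73
   65  64  93 110 120 117 118 116 120 114]
 [157 159 156 123 115 118 116 118 116 102  86  71  64  57  60  61  70  86
   91  99 122 119 117 116 119 120 119 112]
 [158 159 157 128 115 116 117 117 117 117 105  89  92  93  92  93  99 121
  119 119 119 117 117 117 116 119 119 113]
 [159 162 162 137 116 118 118 117 116 116 118 119 120 120 121 123 119 119
  117 117 118 121 119 118 117 118 118 113]
 [159 161 160 138 114 116 117 118 118 119 117 118 118 118 117 118 119 118
  119 116 118 118 118 119 117 117 119 117]
 [159 154 157 138 114 116 117 118 118 117 116 118 117 117 117 117 119 117
  115 118 119 117 118 119 118 116 110 114]]
```

Run:
```python
import pickle
from h import *
np.set_printoptions(precision=1,suppress=True,linewidth=220)
d=pickle.load(open("f0.pkl","rb"));t,s=d["top"],d["scene"]
print("griptop",plane(t,195.4,209,99))
for n,f,roi in(("box",t,(222,55,322,157)),("box",s,(205,255,335,390))):
    a,c=comps(f,roi,175,255)[0];r=cv2.minAreaRect(c);bx=cv2.boxPoints(r);w=np.array([plane(f,*p,106) for p in bx])
    print(n,a,w,w.mean(0),[np.linalg.norm(w[i]-w[i-1]) for i in range(4)],[np.degrees(np.arctan2(*(w[i]-w[i-1])[1::-1])) for i in range(4)])
print(t["pixels"].mean(2).astype(int)[152:192,262:304])
print(s["pixels"].mean(2).astype(int)[228:268,244:290])
```

```text
griptop [511.5 252.8  99. ]
box 5565.5 [[892.5 181.8 106. ]
 [936.5 -31.1 106. ]
 [726.5 -71.5 106. ]
 [683.6 138.3 106. ]] [809.8  54.4 106. ] [np.float64(213.40551431648794), np.float64(217.38347504681914), np.float64(213.84333117063701), np.float64(214.20277902968806)] [np.float64(11.760898081503274), np.float64(-78.3397787487252), np.float64(-169.09165468502957), np.float64(101.54794910440033)]Traceback (most recent call last):
  File "<stdin>", line 7, in <module>
IndexError: list index out of range
```

Run:
```python
import pickle
from h import *
np.set_printoptions(precision=1,suppress=True,linewidth=250)
d=pickle.load(open("f0.pkl","rb"));t,s=d["top"],d["scene"]
print(t["pixels"].mean(2).astype(int)[160:186,264:300])
print(s["pixels"].mean(2).astype(int)[230:262,248:284])
for h in (0,51,80,107):print(h,proj(t,(648,21.5,40+h)),proj(s,(648,21.5,40+h)))
```

```text
[[ 84 116 119 118 118 118 119 119 117 119 118 117 116 121 119 119 119 118 118 118 117 117 118 116 114 116 115 118 118 118 117 117 144 144 158 157]
 [115 111 117 119 118 118 118 118 118 120 117 119 118 119 119 118 115 117 111 111 116 119 126 123 119 130 121 119 118 120 117 115 143 139 158 157]
 [152 107 119 119 119 118 118 120 120 119 118 117 110 111 116 124 124 121 114 123 132 144 148 126 146 153 136 120 117 117 117 112 132 137 152 158]
 [154  98 118 119 118 118 118 118 111 117 121 121 113 115 130 149 151 148 144 148 153 156 148 105 125 112 105 118 115 114 113 106 114 143 142 154]
 [157 100 121 118 117 117 118 115 110 136 144 146 141 143 149 156 159 147 128 119 113 114 111  94  72  63  69 103 107 106 105 103 106 144 142 144]
 [157 112 117 120 119 119 121 119 120 154 159 149 135 127 115 116 110 107 100  94  90  99 101  70  66  66  66  87 110 106 109 114 111 142 142 144]
 [159 114 115 119 117 121 120 114  93 108 102 102 104 106  98 105 107 107 106 107 108 109  93  68  68  66  64  80 109 107 115 120 112 142 140 145]
 [160 140 109 120 123 119 118 109  71  63  63  81 107 118 107 108 106 1
[... 2741 characters left out ...]
113 114 115]
 [115 118 119 ... 117 116 114]
 [112 117 118 ... 116 117 113]
 ...
 [ 69  72  72 ...  81  81  79]
 [ 78  81  80 ...  81  81  81]
 [ 77  79  80 ...  80  81  80]]
0 (np.float64(280.56971000035685), np.float64(165.89925145983472)) (np.float64(265.84823745830494), np.float64(258.63169088059306))
51 (np.float64(280.472509530335), np.float64(162.65889536470493)) (np.float64(265.4501657327534), np.float64(246.78590668626637))
80 (np.float64(280.41319801026106), np.float64(160.68163696729238)) (np.float64(265.2103573690465), np.float64(239.64971001082893))
107 (np.float64(280.35507953328045), np.float64(158.74415085141848)) (np.float64(264.9776079967761), np.float64(232.72357419583085))
```

Run:
```python
import pickle,sys
from h import *
np.set_printoptions(precision=1,suppress=True,linewidth=250,threshold=sys.maxsize)
d=pickle.load(open("f0.pkl","rb"));t,s=d["top"],d["scene"]
print(s["pixels"].mean(2).astype(int)[230:262,250:282])
print("front mid",plane(t,282.9,182,40),plane(t,268,184.5,40),plane(t,298,180,40))
```

```text
[[115 115 116 116 115 114 112 110 109 111 114 117 117 118 114 114 114 113 114 117 118 115 113 111 113 113 113 115 116 117 115 113]
 [119 117 116 116 114 112 113 114 111 114 116 115 116 117 113 112 113 115 116 117 113 111 113 117 115 116 117 117 118 117 117 117]
 [118 116 113 115 115 114 116 116 114 114 115 113 113 113 114 113 113 115 121 117 113 110  89  97  96  99 117 119 118 116 117 116]
 [116 114 112 116 117 101  97  99  99  98  99  97  75 109 100 101 100  78  99  99  99  91 102 101 101 103 101 119 120 117 113 112]
 [117 115 115 117  90 105 114 115 113 104 117 117 116 116 116 115 116 116 116 113 113 113 112 113 112 110  93 102 117 116 116 116]
 [114 115 117 116  88  92  93  91  89  88  87  86  86  84  84  83  82  80  79  79  78  78  77  77  78  75  66 100 118 116 116 115]
 [116 116 117 115  60  54  55  53  68  66  64  64  63  63  63  65  80  77  78  78  79  79  79  58  46  53  58  97 114 117 116 116]
 [113 116 118 117  63  53  56  73 124 120 122 121 120 120 119 118 115 116 116 116 118 119 119  96  49  56  58  99 116 119 118 116]
 [113 116 118 117  63  53  57  71 121 117 116 114 11
[... 2462 characters left out ...]
  38  39  36  41  74  74  83  82  72  70  70  71  72  72  72  73  73  42  37  37  37  39  71  82  82  82]
 [ 72  72  72  73  72  43  44  39  56  73  73  72  73  71  72  72  72  72  72  73  81  71  71  73  63  70  69  82  82  81  82  81]
 [ 72  71  71  71  72  73  73  74  73  72  72  72  71  70  71  71  72  72  82  82  82  82  82  73  83  82  82  80  81  81  80  81]
 [ 80  70  71  72  82  82  81  71  72  82  81  82  79  71  82  81  81  81  80  80  82  82  81  82  82  81  81  80  79  79  80  81]
 [ 80  81  82  83  81  81  81  81  82  81  80  80  79  80  80  79  80  81  80  81  81  80  80  81  81  81  81  80  80  81  81  80]]
front mid [600.7  13.5  40. ] [592.2  56.8  40. ] [607.6 -30.4  40. ]
```

Run:
```python
import pickle
from h import *
d=pickle.load(open("f0.pkl","rb"));t,s=d["top"],d["scene"]
for v in(163,163.6,164.2):
  p=tri((t,281.5,v),(s,265.3,234.5));print(p,proj(t,p),proj(s,p))
# griptop of hook in scene
p=(511.5,252.8,99);print(proj(s,p))
# hook/grasp targets
from rig import bot
from scipy.spatial.transform import Rotation as R
q=bot.get_obs()["ee_rot"];M=R.from_quat([*q[1:],q[0]]).as_matrix();print(M,np.degrees(np.arctan2(M[1,0],M[0,0])))
print(proj(s,(511.5-14,252.8,99)),s["pixels"].mean(2).astype(int)[204:232,360:380])
```

```text
[639.95205774  19.32792417 128.2176762 ] (np.float64(281.1231259831545), np.float64(163.05775944337074)) (np.float64(264.8377970023085), np.float64(234.4958902985745))
[638.67553332  19.18122313 126.36302583] (np.float64(281.16814673534276), np.float64(163.65092711918382)) (np.float64(264.8932078255013), np.float64(234.49651146233916))
[637.39489309  19.03405472 124.50253244] (np.float64(281.213164598778), np.float64(164.2440773078238)) (np.float64(264.9485614943115), np.float64(234.49709751261176))
(np.float64(370.5321415003399), np.float64(211.29196188867388))
[[-9.21921546e-01  3.87376442e-01 -3.92650040e-04]
 [ 3.87376633e-01  9.21921266e-01 -7.24244081e-04]
 [ 8.14373266e-05 -8.19799674e-04 -9.99999661e-01]] 157.20863591185943
(np.float64(370.7879088019758), np.float64(206.7620845886537)) [[115 113 111 111 112 110 109 113 116 115 116 116 114 112 112 112 115 113
  114 115]
 [113 112 114 115 112 109 107 109 112 114 111 111 113 112 112 112 115 116
  119 120]
 [114 114 112 111 112 114 113 111 112 115 115 116 114 113 114 114 115 117
  117 116]
 [116 115 114 113 112 112 118 116  91  9
[... 1385 characters left out ...]
  73  73
   85 115]
 [ 38  42  67  65  50  48  37  32  33  33  32  32  35  63  75  73  72  71
   75 117]
 [ 38  40  60  65  55  49  36  32  31  31  32  31  34  62  74  74  73  72
   77 122]
 [ 39  40  52  66  58  49  39  31  30  32  31  31  40  76  74  73  73  72
   74 109]
 [ 38  40  54  66  59  52  47  55  53  52  52  52  53  74  73  73  73  72
   74  95]
 [ 38  39  47  66  61  46  52  94  93  92 108 104  94  72  73  73  73  73
   74  97]
 [ 39  39  47  67  59  41  51  93 107 105 106 105 100  72  73  73  72  72
   73  85]
 [ 38  39  41  67  66  54  46  63  64  60  61  63  64  73  73  74  73  73
   72  76]
 [ 37  38  43  67  65  47  46  57  55  54  51  50  60  74  73  73  74  72
   72  76]]
```

The bar's centre is about (639,19,126) from two views, which puts it 86 mm above the block and inside the given 51–107. The hook's grip is at (511.5,252.8) with yaw 9°, and the plate sides come to 77×101, as described. Next I turn the tool and move above the grip.

```bash
cat > to.py <<'E'
import sys,numpy as np
from rig import bot
from scipy.spatial.transform import Rotation as R
o=bot.get_obs();q=o["ee_rot"];M=R.from_quat([*q[1:],q[0]]).as_matrix()
np.set_printoptions(precision=4,suppress=True)
yaw=np.degrees(np.arctan2(M[1,0],M[0,0]))%360
print("t",round(o["time"],2),"pos",o["eef_pos"],"yaw",round(yaw,2),"F",o["ft_force"],"open",round(o["opening"],3),"grip",o["grip_force"])
if len(sys.argv)>3:
    d=np.array([float(a) for a in sys.argv[1:4]])-o["eef_pos"];print("tool shift m",M.T@d/1000,"dist",np.linalg.norm(d))
if len(sys.argv)>4: print("tool turn",-np.radians((float(sys.argv[4])-yaw+180)%360-180))
E
python3 -m inch '[[[0,0,0],-0.11],[[0,0,0],-0.11],[[0,0,0],-0.11],[[0,0,0],-0.11],[[0,0,0],-0.116],[[0,0,0],0]]' -1
python3 -m inch '[[[-0.015,-0.025,0.004],0],[[-0.015,-0.025,0.004],0],[[-0.015,-0.025,0.004],0],[[-0.015,-0.025,0.004],0],[[-0.015,-0.025,0.004],0],[[-0.015,-0.025,0.004],0],[[-0.015,-0.025,0.004],0]]'
python3 -m inch '[[[-0.015,-0.025,0.004],0],[[-0.015,-0.025,0.004],0],[[-0.015,-0.025,0.004],0],[[-0.015,-0.025,0.004],0],[[-0.015,-0.025,0.004],0],[[-0.015,-0.025,0.004],0],[[0,0,0],0],[[0,0,0],0]]'
python3 to.py 511.5 252.8 180 189
```

```text
time: 0.65
eef_pos: [242.1, 576.1, 245.1]
ee_rot: [-0.0, -0.082, 0.997, -0.0]
ft_force: [-0.7, -0.2, -0.1]
opening: 0.999
grip_force: 0.0
time: 1.23
eef_pos: [374.0, 418.8, 217.1]
ee_rot: [-0.0, -0.077, 0.997, 0.0]
ft_force: [0.7, 0.2, 0.3]
opening: 1.002
grip_force: 0.0
time: 1.9
eef_pos: [486.5, 285.0, 192.9]
ee_rot: [-0.0, -0.076, 0.997, -0.0]
ft_force: [-0.4, 0.1, 0.6]
opening: 0.999
grip_force: 0.0
t 1.9 pos [486.4993 284.95   192.9362] yaw 188.73 F [-0.399   0.0523  0.5891] open 0.999 grip 0.0
tool shift m [-0.0198 -0.0356  0.0129] dist 42.73174653369014
tool turn -0.004788738161108415
```

```bash
python3 -m inch '[[[-0.01,-0.018,0],-0.005],[[-0.01,-0.0175,0],0],[[0,0,0],0],[[0,0,0],0]]' >/dev/null
python3 - <<'E'
import pickle
from rig import bot
from h import *
w=bot.grab_frame("wrist");pickle.dump(w,open("w1.pkl","wb"))
for p in((511.5,252.8,99),(511.5,252.8,5)):print(proj(w,p))
im=w["pixels"][:,:,::-1].copy();cv2.imwrite("pics/w1.png",im)
for hi in(40,60):
  for a,c in comps(w,(180,100,420,415),0,hi,60)[:4]:
    r=cv2.minAreaRect(c);print(hi,a,r)
E
python3 to.py 511.5 252.8 80 189
```

```text
(np.float64(273.24206058781755), np.float64(218.60032709368085))
(np.float64(274.22301703289025), np.float64(186.757047161015))
40 10880.0 ((299.5, 341.5), (145.0, 239.0), 90.0)
40 1065.0 ((278.82476806640625, 205.35910034179688), (70.02303314208984, 26.224607467651367), 86.53176879882812)
40 691.5 ((282.5, 287.5), (33.0, 27.0), 90.0)
40 605.0 ((200.0, 304.0), (28.0, 28.0), 90.0)
60 11461.5 ((299.5, 341.5), (145.0, 239.0), 90.0)
60 5596.5 ((276.4750671386719, 187.70240783691406), (104.94213104248047, 81.02346801757812), 88.8982925415039)
60 1102.5 ((205.00001525878906, 295.5000305175781), (33.63593292236328, 50.06399154663086), 8.972625732421875)
60 729.0 ((283.0, 287.5), (33.0, 28.0), 90.0)
t 2.28 pos [510.6844 254.83   193.3399] yaw 189.27 F [-1.3395  0.3183  0.6668] open 0.997 grip 0.0
tool shift m [-0.0005 -0.0022  0.1133] dist 113.36102544372643
tool turn 0.004759358660575362
```

View pics/w1.png

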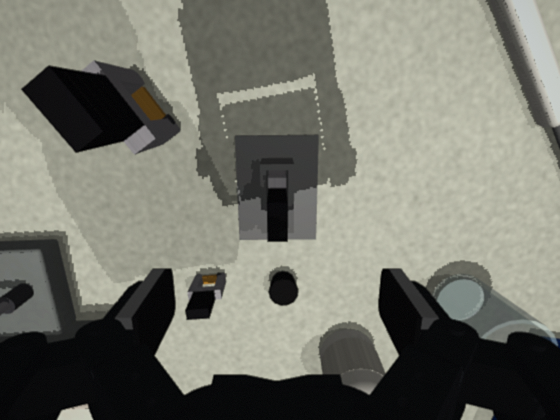

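The view shows the holder plate centred at pixel (277,187) and the grip at u≈277, with the jaws on either side. That puts the tool within about 1 mm laterally, so I descend and grip.

```bash
python3 -m inch '[[[0,0,0.02],0],[[0,0,0.02],0],[[0,0,0.02],0],[[0,0,0.02],0],[[0,0,0.02],0],[[0,0,0.013],0],[[0,0,0],0]]'
python3 -m inch '[[[0,0,0],0],[[0,0,0],0],[[0,0,0],0],[[0,0,0],0],[[0,0,0],0],[[0,0,0],0],[[0,0,0],0],[[0,0,0],0],[[0,0,0],0],[[0,0,0],0]]' 1
python3 to.py 511 254 80 189
```

```text
time: 2.87
eef_pos: [509.5, 254.9, 78.0]
ee_rot: [-0.002, -0.082, 0.997, -0.0]
ft_force: [-0.2, 0.8, -1.1]
opening: 0.998
grip_force: 0.0
time: 3.7
eef_pos: [511.5, 254.2, 80.9]
ee_rot: [0.0, -0.081, 0.997, 0.0]
ft_force: [-0.7, 0.4, 6.3]
opening: 0.159
grip_force: 59.4
t 3.7 pos [511.5239 254.2234  80.9013] yaw 189.34 F [-0.7074  0.4199  6.3444] open 0.159 grip 59.40090894699097
tool shift m [ 0.0006 -0.0001  0.0009] dist 1.0661802909769786
tool turn 0.005911100661345436
```

```bash
python3 -m inch '[[[0,0,-0.008],0],[[0,0,-0.008],0],[[0,0,-0.008],0],[[0,0,-0.008],0],[[0,0,-0.008],0],[[0,0,-0.008],0],[[0,0,0],0],[[0,0,0],0]]'
python3 -m inch '[[[0,0,-0.016],0],[[0,0,-0.016],0],[[0,0,-0.016],0],[[0,0,-0.016],0],[[0,0,-0.016],0],[[0,0,-0.016],0],[[0,0,0],0],[[0,0,0],0]]'
python3 - <<'E'
import pickle
from rig import bot
from h import *
d={n:bot.grab_frame(n) for n in("scene","top","wrist")};pickle.dump(d,open("f2.pkl","wb"))
s=d["scene"]
p=bot.get_obs()["eef_pos"];u,v=map(int,proj(s,p+[0,0,-40]));print(u,v)
a=cv2.resize(s["pixels"][v-60:v+60,u-60:u+60,::-1],None,fx=4,fy=4,interpolation=3)
cv2.imwrite("pics/s2.png",cv2.convertScaleAbs(a,alpha=1.5))
E
python3 to.py 640 20 226 191.4
```

```text
time: 4.37
eef_pos: [511.4, 254.2, 128.9]
ee_rot: [0.001, -0.082, 0.997, 0.0]
ft_force: [-0.7, 0.2, -2.0]
opening: 0.155
grip_force: 58.4
time: 5.03
eef_pos: [511.3, 254.1, 224.1]
ee_rot: [0.0, -0.082, 0.997, 0.0]
ft_force: [0.3, -0.2, -2.2]
opening: 0.155
grip_force: 58.5
376 188
t 5.18 pos [510.8338 254.0129 222.9538] yaw 189.35 F [-0.2607 -0.8228 -1.4528] open 0.152 grip 58.52335274219513
tool shift m [-0.0894 -0.2519 -0.0031] dist 267.31109470641843
tool turn -0.03569842064387202
```

View pics/s2.png

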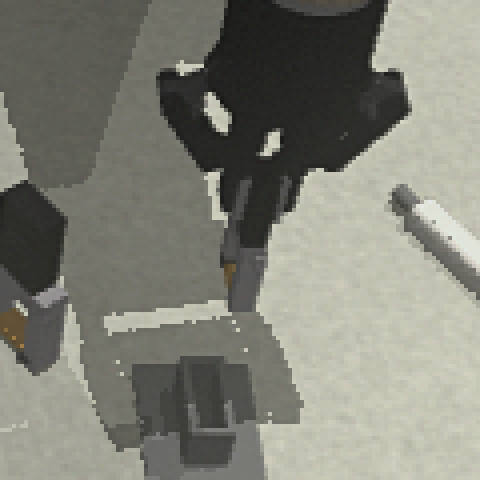

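The hook is held upright and clear of the holder, with its brown gate at crop (228,275). Now I move over the eye.

```bash
python3 -m inch '[[[-0.006,-0.025,0],-0.004],[[-0.006,-0.025,0],-0.004],[[-0.006,-0.025,0],-0.004],[[-0.006,-0.025,0],-0.004],[[-0.006,-0.025,0],-0.004],[[-0.006,-0.025,0],-0.004],[[-0.006,-0.025,0],-0.004],[[-0.006,-0.025,0],-0.004],[[-0.006,-0.025,0],-0.004],[[0,0,0],0]]'
python3 -m inch '[[[-0.01,-0.016,0],0],[[-0.01,-0.01,0],0],[[-0.01,0,0],0],[[-0.006,0,0],0],[[0,0,0],0],[[0,0,0],0],[[0,0,0],0]]'
python3 - <<'E'
import pickle
from rig import bot
from h import *
d={n:bot.grab_frame(n) for n in("scene","top","wrist")};pickle.dump(d,open("f3.pkl","wb"))
cv2.imwrite("pics/w3.png",d["wrist"]["pixels"][:,:,::-1])
w=d["wrist"]
for x in(636,640,644,648):print(x,[proj(w,(x,y,z)) for y,z in((19,126),(19,40))])
E
python3 to.py 640 20 226 191.4
```

```text
time: 6.02
eef_pos: [605.8, 38.8, 222.9]
ee_rot: [-0.0, -0.098, 0.995, -0.0]
ft_force: [0.3, 0.2, -2.2]
opening: 0.155
grip_force: 58.9
time: 6.6
eef_pos: [644.4, 24.5, 223.9]
ee_rot: [-0.0, -0.1, 0.995, 0.0]
ft_force: [-0.5, -0.1, -1.2]
opening: 0.155
grip_force: 59.0
636 [(np.float64(270.5455548425542), np.float64(203.3264418223504)), (np.float64(272.173475132094), np.float64(177.56083930350383))]
640 [(np.float64(269.403941690898), np.float64(208.8738864189256)), (np.float64(271.32087951607076), np.float64(181.76718946822572))]
644 [(np.float64(268.2731940231486), np.float64(214.36853233330203)), (np.float64(270.4743106084215), np.float64(185.94380637454805))]
648 [(np.float64(267.153157453059), np.float64(219.81112977508542)), (np.float64(269.6337047330715), np.float64(190.09100417359056))]
t 6.75 pos [644.5836  24.252  224.4071] yaw 191.43 F [ 0.3325 -0.8261 -2.3589] open 0.156 grip 58.98991405963898
tool shift m [ 0.0053 -0.0033 -0.0016] dist 6.451847222706225
tool turn 0.000542218314928357
```

View pics/w3.png

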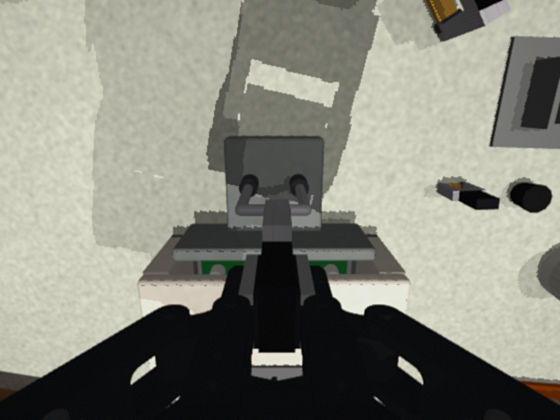

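The bar is at v≈211, u 236–310 (centre 273). The hook's near leg is at u 263–291 with its toe near v≈197, and the block front is at v≈137. I'll measure this precisely.

Run:
```python
import pickle,sys
from h import *
np.set_printoptions(precision=1,suppress=True,linewidth=250,threshold=sys.maxsize)
d=pickle.load(open("f3.pkl","rb"));w=d["wrist"];g=w["pixels"].mean(2).astype(int)
print(g[192:222,[240,244,248,252,256,260,292,296,300,304,308]].T)
print("row211",g[211,228:318]);print("leg col277",g[188:262,277]);print(g[[205,225,240],255:300])
c=np.array([644.5,24.3]);a=np.radians(11.4);ex=np.array([np.cos(a),np.sin(a)])
for z in(0,5,39,51):print(z,[proj(w,(*(c+ex*x),224-75.9+z)) for x in(-22,-14)])
s=d["scene"]["pixels"].mean(2).astype(int)
```

```text
[[ 52  74  91  85  71  62  56  58  59  60  61  60  63  67  73  75  79  83  85  81  77  71  67  75 108 119 118 117 118 117]
 [ 62  64  61  61  60  61  62  61  62  62  61  61  63  68  72  75  78  85  85  81  77  72  67  73 106 118 118 116 115 116]
 [ 61  60  61  60  60  58  57  55  60  68  75  78  69  68  73  75  79  84  84  81  76  72  67  74 105 118 116 116 116 117]
 [ 32  29  23  33  77 112 120 120 119 119 120 112  83  67  71  74  78  85  85  80  75  72  66  73 106 116 116 117 115 115]
 [ 36  64 120 140 131 121 118 119 119 119 120 112  83  67  72  74  78  85  86  80  76  71  66  74 104 116 114 113 113 113]
 [ 54  52  73 125 139 126 119 118 118 117 118 112  81  67  71  75  80  84  87  81  74  71  67  75 107 118 117 116 117 116]
 [ 27  36  56  71  75  75  74  71  85 127 142 135  94  79  88  95 103 111 116 110 104  94  88  98 125 137 136 136 135 134]
 [ 55  54  51  47  52  64  72  72  70  86 128 135  96  78  87  95 102 111 115 108 101  94  86  97 127 138 138 138 138 137]
 [ 60  61  59  59  58  59  59  59  59  60  59  60  68  79  89  95 103 111 115 109 101  94  86  96 126 137 137 138 13
[... 1244 characters left out ...]
46  47  51  61  71  74  74  76  74  74  75  74  73  72  71  72  74  75  74  74  73  72  73  72  73  73  73  73  71  72  72  71  64  51  46  45  46  45  46  46  45]]
0 [(np.float64(275.64494619985123), np.float64(193.26525495377405)), (np.float64(275.63841890184443), np.float64(205.95204867953728))]
5 [(np.float64(275.6174399729409), np.float64(195.34389348354983)), (np.float64(275.6110673381422), np.float64(208.29947881826752))]
39 [(np.float64(275.3900869128215), np.float64(212.52490606544637)), (np.float64(275.3855191943609), np.float64(227.65700134281107))]
51 [(np.float64(275.28799847502177), np.float64(220.23970318927837)), (np.float64(275.284545848391), np.float64(236.32297298958315))]
```

```bash
python3 -m inch '[[[0.0023,-0.0013,0.005],0],[[0.0022,-0.0013,0.005],0],[[0,0,0.004],0],[[0,0,0],0],[[0,0,0],0]]'
python3 - <<'E'
import pickle,sys
from rig import bot
from h import *
np.set_printoptions(linewidth=250,threshold=sys.maxsize)
d={n:bot.grab_frame(n) for n in("scene","wrist")};pickle.dump(d,open("f4.pkl","wb"))
w=d["wrist"];g=w["pixels"].mean(2).astype(int)
print("L",g[196:232,250],"\nR",g[196:232,300]);print("leg",g[185:250,277])
s=d["scene"];p=proj(s,(640,20,140));u,v=map(int,p);print(u,v)
a=cv2.resize(s["pixels"][v-45:v+45,u-60:u+60,::-1],None,fx=5,fy=5,interpolation=3);cv2.imwrite("pics/s4.png",cv2.convertScaleAbs(a,alpha=1.6))
E
python3 to.py
```

```text
time: 7.17
eef_pos: [641.0, 20.5, 209.9]
ee_rot: [-0.0, -0.099, 0.995, 0.0]
ft_force: [0.2, -1.4, -1.1]
opening: 0.155
grip_force: 59.0
L [ 63  64  63  62  64  63  64  62  63  62  62  61  60  59  60  59  57  60  61  61  63  67  71  74  78  83  86  85  80  77  72  68  85 123 138 139] 
R [ 58  58  57  55  49  46  46  43  40  51  67  87 132 144 143 141 141 142 143 138 102  82  87  94 101 108 116 113  95  85  84  79  99 132 141 141]
leg [76 77 78 76 75 76 77 76 72 65 58 57 57 59 62 65 66 65 66 64 63 63 63 62 63 63 65 64 63 62 64 63 65 64 64 63 65 63 63 65 72 78 79 78 79 78 80 79 78 78 79 79 79 79 81 76 45 15  4  5  6  5  6  6  7]
265 231
t 7.27 pos [641.1829  20.5733 210.3924] yaw 191.41 F [ 0.5278  0.3776 -1.4196] open 0.154 grip 59.00813341140747
```

View pics/s4.png

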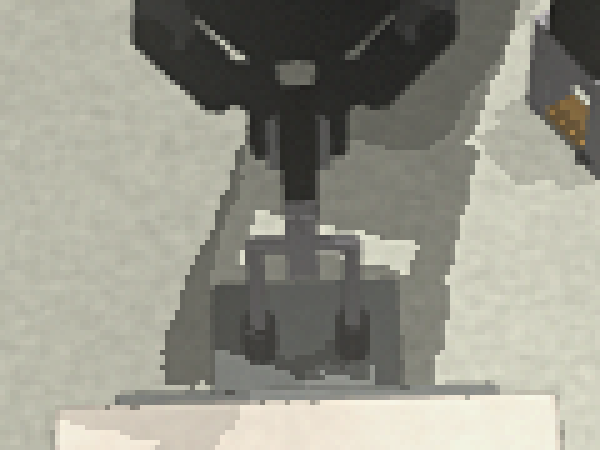

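Run:
```python
import pickle
from h import *
for n,v in(("f3",210),("f4",222.4)):
  w=pickle.load(open(n+".pkl","rb"))["wrist"]
  for z in(122,126,130):
    p=plane(w,273 if n=="f3" else 276,v,z)
    c=np.array([644.5,24.3]) if n=="f3" else np.array([641.1,20.5]);a=np.radians(11.4);e=np.array([np.cos(a),np.sin(a)])
    print(n,z,p,"bar x in tool line",(p[:2]-c)@e)
s=pickle.load(open("f4.pkl","rb"));w=s["wrist"]
for x in(-24,-22,-20):print(x,[round(proj(w,(*(c+e*x),210.2-75.9+z))[1],1) for z in(2,51)], round(proj(w,(*(c+e*(x+8)),210.2-75.9+51))[1],1))
```

```text
f3 122 [641.50372954  21.75038275 122.        ] bar x in tool line -3.441108128574146
f3 126 [640.29809559  21.55236583 126.        ] bar x in tool line -4.662095831131297
f3 130 [639.09246165  21.3543489  130.        ] bar x in tool line -5.883083533688558
f4 122 [641.8426602   20.86395352 122.        ] bar x in tool line 0.7999464716778886
f4 126 [640.48907769  20.59996629 126.        ] bar x in tool line -0.5791104628250031
f4 130 [639.13549517  20.33597907 130.        ] bar x in tool line -1.9581673973278946
-24 [np.float64(190.9), np.float64(216.3)] 232.5
-22 [np.float64(194.2), np.float64(220.4)] 236.5
-20 [np.float64(197.4), np.float64(224.5)] 240.5
```

```bash
python3 -m inch '[[[0.0015,0,0.002],0],[[0,0,0.002],0],[[0,0,0],0],[[0,0,0],0]]' | grep -E "pos|force"
python3 -m inch '[[[0,0,0.001],0],[[0,0,0.001],0],[[0,0,0],0]]' | grep -E "pos|ft"
python3 -m inch '[[[0,0,0.001],0],[[0,0,0.001],0],[[0,0,0],0]]' | grep -E "pos|ft"
python3 -m inch '[[[0,0,0.001],0],[[0,0,0.001],0],[[0,0,0],0]]' | grep -E "pos|ft"
python3 -m inch '[[[0,0,0.001],0],[[0,0,0.001],0],[[0,0,0],0]]' | grep -E "pos|ft"
```

```text
eef_pos: [639.5, 20.3, 206.2]
ft_force: [-0.1, 0.1, -1.3]
grip_force: 59.0
eef_pos: [639.5, 20.3, 204.1]
ft_force: [0.2, -0.0, -1.9]
eef_pos: [639.7, 20.3, 203.2]
ft_force: [-2.7, -0.2, 7.7]
eef_pos: [639.6, 20.3, 201.5]
ft_force: [-3.5, 0.4, 9.2]
eef_pos: [639.6, 20.3, 199.7]
ft_force: [-3.4, -0.2, 9.7]
```

```bash
python3 -m inch '[[[0.0005,0,0.001],0],[[0.0005,0,0.001],0],[[0,0,0.001],0],[[0,0,0],0]]' | grep -E "pos|ft"
python3 -m inch '[[[0.0005,0,0.001],0],[[0.0005,0,0.001],0],[[0,0,0.001],0],[[0,0,0],0]]' | grep -E "pos|ft"
python3 -m inch '[[[0,0,0.001],0],[[0,0,0.001],0],[[0,0,0.001],0],[[0,0,0],0]]' | grep -E "pos|ft"
```

```text
eef_pos: [639.4, 20.2, 197.4]
ft_force: [-1.6, 0.2, 12.5]
eef_pos: [637.9, 19.8, 193.7]
ft_force: [-3.1, -0.5, 8.2]
eef_pos: [637.5, 19.7, 190.2]
ft_force: [-3.5, -1.0, 7.1]
```

```bash
python3 -m inch '[[[0,0,0.001],0],[[0,0,0.001],0],[[0,0,0.001],0],[[0,0,0.001],0],[[0,0,0],0]]' | grep -E "pos|ft"
python3 -m inch '[[[0,0,0.001],0],[[0,0,0.001],0],[[0,0,0.001],0],[[0,0,0.001],0],[[0,0,0],0]]' | grep -E "pos|ft"
python3 -m inch '[[[0,0,0.001],0],[[0,0,0.001],0],[[0,0,0.001],0],[[0,0,0],0]]' | grep -E "pos|ft"
python3 -m inch '[[[0,0,0.001],0],[[0,0,0.001],0],[[0,0,0],0]]' | grep -E "pos|ft"
```

```text
eef_pos: [637.3, 19.8, 185.8]
ft_force: [-4.5, -1.1, 4.7]
eef_pos: [637.4, 19.8, 181.4]
ft_force: [-3.4, -1.1, 3.3]
eef_pos: [637.4, 19.9, 177.8]
ft_force: [-3.2, -0.8, 2.2]
eef_pos: [638.0, 20.0, 175.8]
ft_force: [0.5, 0.2, -1.5]
```

The force dropped to nothing after 27.5 mm, so the gate has snapped shut. I go 1.5 mm deeper, check that it's latched with a gentle lift, then return.

```bash
python3 -m inch '[[[0,0,0.001],0],[[0,0,0.0005],0],[[0,0,0],0],[[0,0,0],0]]' | grep -E "pos|ft"
python3 -m inch '[[[0.002,0,0],0],[[0.002,0,0],0],[[0,0,0],0]]' | grep -E "pos|ft"
python3 -m inch '[[[0.002,0,0],0],[[0.002,0,0],0],[[0,0,0],0]]' | grep -E "pos|ft"
python3 -m inch '[[[0.002,0,0],0],[[0.002,0,0],0],[[0,0,0],0]]' | grep -E "pos|ft"
python3 - <<'E'
import pickle
from rig import bot
from h import *
d={n:bot.grab_frame(n) for n in("scene","wrist")};pickle.dump(d,open("f5.pkl","wb"))
s=d["scene"];u,v=265,236
a=cv2.resize(s["pixels"][v-40:v+40,u-50:u+50,::-1],None,fx=4,fy=4,interpolation=3);b=cv2.resize(d["wrist"]["pixels"][130:290,170:370,::-1],None,fx=2,fy=2,interpolation=3)
cv2.imwrite("pics/s5.png",cv2.convertScaleAbs(np.hstack([a,b]),alpha=1.6))
E
```

```text
eef_pos: [637.7, 19.9, 174.8]
ft_force: [0.2, -0.5, -2.0]
eef_pos: [633.6, 19.1, 174.9]
ft_force: [0.8, -0.8, -2.7]
eef_pos: [629.7, 18.3, 174.9]
ft_force: [2.7, 1.7, -3.6]
eef_pos: [625.6, 17.5, 174.9]
ft_force: [2.4, 1.1, -3.0]
```

View pics/s5.png

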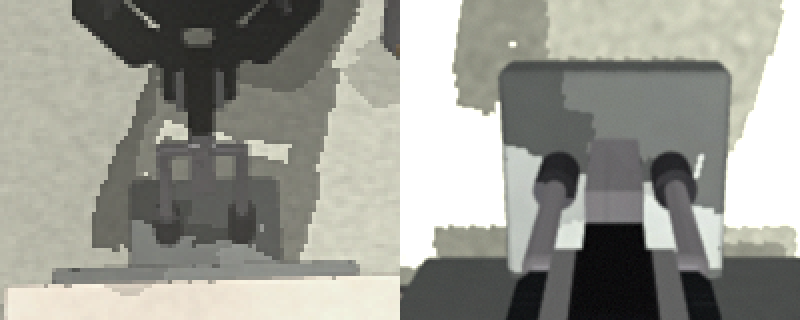

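The crop shows the hook around the bar at left (203,150), between the eye's legs. A light, steady pull of about 3 N means the tray is sliding. I keep drawing.

```bash
for k in 1 2 3 4; do python3 -m inch '[[[0.002,0,0],0],[[0.002,0,0],0],[[0.002,0,0],0],[[0.002,0,0],0],[[0.002,0,0],0],[[0.002,0,0],0],[[0.002,0,0],0],[[0.002,0,0],0],[[0.002,0,0],0],[[0.002,0,0],0]]' | grep -E "time|pos|ft"; done
```

```text
time: 13.03
eef_pos: [606.1, 13.5, 174.8]
ft_force: [3.9, 0.5, -1.4]
time: 13.87
eef_pos: [586.5, 9.6, 174.9]
ft_force: [4.4, -0.8, -1.5]
time: 14.7
eef_pos: [566.9, 5.6, 174.8]
ft_force: [4.0, -0.8, -2.3]
time: 15.53
eef_pos: [547.3, 1.6, 174.8]
ft_force: [5.0, -1.3, -1.8]
```

```bash
python3 -m inch '[[[0.002,0,0],0],[[0.002,0,0],0],[[0.002,0,0],0],[[0.002,0,0],0],[[0.002,0,0],0],[[0.002,0,0],0],[[0.002,0,0],0],[[0.002,0,0],0],[[0.002,0,0],0],[[0,0,0],0]]' | grep -E "time|pos|ft"
for k in 1 2 3 4; do python3 -m inch '[[[0.0007,0,0],0],[[0.0007,0,0],0],[[0.0006,0,0],0],[[0,0,0],0]]' | grep -E "pos|ft"; done
```

```text
time: 16.37
eef_pos: [529.3, -1.9, 174.8]
ft_force: [2.9, -1.5, -2.0]
eef_pos: [527.8, -2.2, 174.8]
ft_force: [4.3, -0.7, -0.6]
eef_pos: [525.7, -2.6, 174.8]
ft_force: [3.6, 0.3, -2.4]
eef_pos: [523.8, -3.1, 174.8]
ft_force: [3.0, 0.3, -1.8]
eef_pos: [521.9, -3.5, 174.8]
ft_force: [4.6, 0.3, -1.9]
```

```bash
for k in 1 2 3; do python3 -m inch '[[[0.0005,0,0],0],[[0.0005,0,0],0],[[0,0,0],0]]' | grep -E "pos|ft"; done
```

```text
eef_pos: [521.6, -3.6, 174.8]
ft_force: [7.9, 1.2, -5.2]
eef_pos: [521.3, -3.6, 174.8]
ft_force: [11.9, 3.4, -7.8]
eef_pos: [520.9, -3.7, 174.8]
ft_force: [15.2, 4.9, -11.1]
```

```bash
for k in 1 2 3; do python3 -m inch '[[[0.0005,0,0],0],[[0.0005,0,0],0],[[0,0,0],0]]' | grep -E "pos|ft"; done
```

```text
eef_pos: [519.8, -4.0, 174.9]
ft_force: [13.8, 4.2, -8.5]
eef_pos: [518.7, -4.2, 174.8]
ft_force: [13.7, 3.3, -9.0]
eef_pos: [517.7, -4.5, 174.9]
ft_force: [12.5, 2.6, -7.6]
```

Resistance rose at x≈521.6, then the hook gave a little. I unload and measure where the tray is.

```bash
python3 -m inch '[[[-0.001,0,0],0],[[-0.001,0,0],0],[[-0.001,0,0],0],[[-0.001,0,0],0],[[0,0,0],0]]' | grep -E "pos|ft"
python3 - <<'E'
import pickle
from rig import bot
from h import *
d={n:bot.grab_frame(n) for n in("scene","wrist","top")};pickle.dump(d,open("f6.pkl","wb"))
s,t=d["scene"],d["top"]
for n in(112,120):
  p=np.array([600.7,13.5,40])-n*np.array([.980,.198,0]);print(n,proj(t,p))
a=cv2.resize(s["pixels"][170:270,215:315,::-1],None,fx=4,fy=4,interpolation=3);b=cv2.resize(t["pixels"][140:240,230:330,::-1],None,fx=4,fy=4,interpolation=3)
cv2.imwrite("pics/s6.png",cv2.convertScaleAbs(np.hstack([a,b]),alpha=1.5))
E
```

```text
eef_pos: [519.4, -3.8, 174.5]
ft_force: [0.5, 0.3, -1.5]
112 (np.float64(289.61812981921054), np.float64(219.7436761762496))
120 (np.float64(290.1016756078748), np.float64(222.46217980445445))
```

View pics/s6.png

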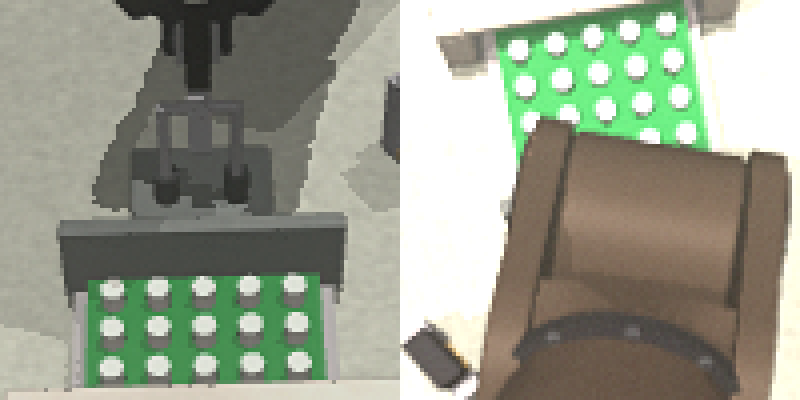

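Run:
```python
import pickle,sys
from h import *
np.set_printoptions(linewidth=250,threshold=sys.maxsize)
a=pickle.load(open("f0.pkl","rb"))["scene"];b=pickle.load(open("f6.pkl","rb"))["scene"]
A=a["pixels"].mean(2).astype(int);B=b["pixels"].mean(2).astype(int)
for c in(258,272):print("A",c,A[228:270,c]);
for c in(258,270,272):print("B",c,B[190:245,c])
for v in(194,195,196,197):
  print(v,np.linalg.norm(plane(a,265.3,234.5,127)-plane(b,264.5,v,127)))
```

```text
A 258 [114 112 109 111 114  99 113  89  68 124 121 119 117 119  91  82  74  76  74  75  46  44  51  49  48  38  38  38  38  36  56  73  72  82  80  79  78  77 114 127 125 125]
A 272 [115 114 113 113  89 102 112  77  79 119 116 114 115 118  77  81  81  81  81  82  67  56  54  50  39  40  37  42  50  73  71  82  81  80  80  71  77  80 132 128 128 128]
B 258 [61 62 61 60 61 56 55 58 58 81 79 77 78 78 80 78 78 53 54 54 55 36 30 46 44 38 32 33 32 32 33 78 75 74 74 82 84 85 44 47 48 48 46 48 47 48 47 47 47 54 63 62 61 63 63]
B 270 [60 60 61 62 64 53 61 54 52 60 60 78 76 76 77 77 67 54 55 54 54 53 53 53 55 54 53 45 44 44 77 75 87 84 82 81 85 73 43 47 48 46 47 48 47 48 47 46 46 61 63 63 64 64 64]
B 272 [60 61 61 61 59 53 60 55 48 54 53 61 62 60 60 61 52 50 50 50 46 42 39 34 32 32 32 32 31 31 31 87 86 84 83 82 85 72 43 47 48 48 47 47 47 47 47 48 47 65 64 63 64 64 63]
194 117.64810350278937
195 114.54835404158096
196 111.45921513710371
197 108.38063413233903
```

Run:
```python
import pickle,sys
from h import *
np.set_printoptions(linewidth=250,threshold=sys.maxsize)
a=pickle.load(open("f0.pkl","rb"))["scene"];D=pickle.load(open("f6.pkl","rb"));b=D["scene"];w=D["wrist"]
print("collar shift",np.linalg.norm(plane(a,257,257.7,42)-plane(b,256.5,220.6,42)))
print("wrist pred, bar at d:",[(d,np.round(proj(w,(640.4-.98*d,20.7-.198*d,127)),1).tolist()) for d in(108,112,116,120)])
print("wrist pred, block front:",[(d,np.round(proj(w,(600.7-.98*d,13.5-.198*d,40)),1).tolist()) for d in(0,108,112,116,120)])
w4=pickle.load(open("f4.pkl","rb"))["wrist"];print("f4 front pred",proj(w4,(600.7,13.5,40)))
g=w["pixels"].mean(2).astype(int);g4=w4["pixels"].mean(2).astype(int)
print("now front col",g[80:200,262]);print("f4",g4[100:180,262])
a=cv2.resize(w["pixels"][100:320,150:410,::-1],None,fx=3,fy=2.7,interpolation=3);cv2.imwrite("pics/w6.png",cv2.convertScaleAbs(a,alpha=1.6))
```

```text
collar shift 109.12587521618822
wrist pred, bar at d: [(108, [275.5, 271.3]), (112, [275.5, 264.7]), (116, [275.5, 258.1]), (120, [275.5, 251.4])]
wrist pred, block front: [(0, [276.8, 296.3]), (108, [276.9, 171.1]), (112, [276.9, 165.9]), (116, [277.0, 160.6]), (120, [277.0, 155.3])]
f4 front pred (np.float64(277.3137011996465), np.float64(144.24478465312492))
now front col [ 92  93  92  93  96  96  95 104 115 120 123 123 126 126 126 127 126 126 126 126 127 128 126 126 126 124 123 122 123 122 125 127 127 128 127 129 128 128 128 128 128 126 128 128 127 129 130 131 131 130 131 129 128 128 128 128 128 127 127 128 129 129
 131 131 133 133 133 134 134 134 133 132 129 126 126 126 124 126 126 128 131 130 117  94  62  50  51  52  55  63  74  78  80  81  81  83  80  82  82  82  82  81  82  82  81  82  80  82  82  80  82  78  68  62  60  61  60  60  60  59]
f4 [117 117 117 117 118 119 118 119 119 121 120 120 119 118 118 120 119 119 119 119 119 121 122 122 123 122 121 120 118 117 117 118 120 121 120 121 120 118 117 120 115  83  55  46  55  68  71  75  77  77  77  78  78  77  77  78  78  78  77  77  77  76
  78  78  77  78  78  77  77  77  77  77  77  77  77  77  77  79  77  78]
```

View pics/w6.png

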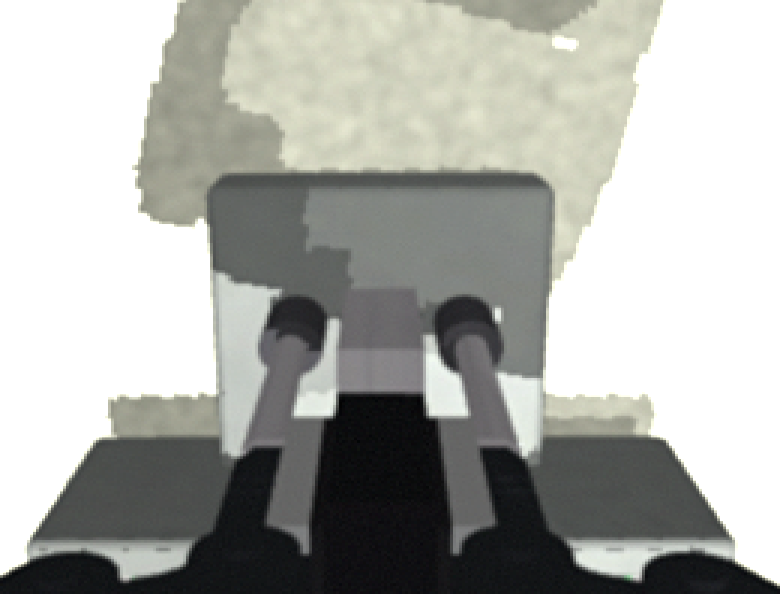

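Run:
```python
import pickle
from h import *
D=pickle.load(open("f6.pkl","rb"));b=D["scene"];B=b["pixels"].mean(2).astype(int)
print(B[255:275,262])
e=np.array([.980,.198,0])
for vb in(265,266):
  f=plane(b,262,vb,106)
  for v in(195.7,196.7):print(vb,v,(f-plane(b,264.5,v,127))@e)
  print("shut",(f-plane(b,265.3,234.5,127))@e, f)
```

```text
[ 58  58  66  66  64  65  70  63  66  58  55  95 138 136 135 134 135 136
 136 135]
265 195.7 178.41178125072295
265 196.7 175.33064581313923
shut 66.04919136526378 [705.44869104  24.69535336 106.        ]
266 195.7 180.93517428056893
266 196.7 177.85403884298518
shut 68.57258439510974 [707.92898687  25.16355093 106.        ]
```

Measured against the box, the eye started about 8–11 mm out, so the tray was ajar; the first top view shows a green strip there. It is now about 175–178 mm from the box front (stop = 55+120), so the tray is at its stop. I lower the crosspiece gently onto the bar and release.

```bash
python3 -m inch '[[[0,0,0.001],0],[[0,0,0.001],0],[[0,0,0.001],0],[[0,0,0],0]]' | grep -E "pos|ft"
python3 -m inch '[[[0,0,0.001],0],[[0,0,0],0]]' | grep -E "pos|ft"
python3 -m inch '[[[0,0,0.001],0],[[0,0,0],0]]' | grep -E "pos|ft"
```

```text
eef_pos: [519.9, -3.8, 171.5]
ft_force: [0.1, -0.7, -1.5]
eef_pos: [520.0, -3.8, 170.6]
ft_force: [-0.5, -0.3, -1.8]
eef_pos: [520.0, -3.8, 169.6]
ft_force: [-0.6, -0.4, -2.2]
```

```bash
python3 -m inch '[[[0,0,0.0005],0],[[0,0,0],0]]' | grep -E "pos|ft"
python3 -m inch '[[[0,0,0.0005],0],[[0,0,0],0]]' | grep -E "pos|ft"
python3 -m inch '[[[0,0,0],0],[[0,0,0],0],[[0,0,0],0],[[0,0,0],0]]' -1 | grep -E "pos|ft|open"
python3 -m inch '[[[0,0,-0.012],0],[[0,0,-0.012],0],[[0,0,-0.014],0],[[0,0,-0.016],0],[[0,0,-0.016],0],[[0,0,-0.016],0],[[0,0,-0.016],0],[[0,0,-0.016],0],[[0,0,0],0],[[0,0,0],0]]' | grep -E "pos|ft|open"
python3 -m inch '[[[0,0,0],0],[[0,0,0],0],[[0,0,0],0],[[0,0,0],0],[[0,0,0],0],[[0,0,0],0],[[0,0,0],0],[[0,0,0],0],[[0,0,0],0],[[0,0,0],0]]' | grep -E "time|pos|ft|open"
python3 - <<'E'
import pickle
from rig import bot
from h import *
d={n:bot.grab_frame(n) for n in("scene","wrist")};pickle.dump(d,open("f7.pkl","wb"))
s=d["scene"]
a=cv2.resize(s["pixels"][170:270,215:315,::-1],None,fx=4,fy=4,interpolation=3);b=cv2.resize(d["wrist"]["pixels"][50:350,130:430,::-1],(400,400),interpolation=3)
cv2.imwrite("pics/s7.png",cv2.convertScaleAbs(np.hstack([a,b]),alpha=1.6))
B=s["pixels"].mean(2).astype(int);print(B[190:245,258])
E
```

```text
eef_pos: [520.0, -3.8, 169.2]
ft_force: [0.1, -0.4, -1.7]
eef_pos: [520.0, -3.8, 168.7]
ft_force: [0.1, -0.2, -1.8]
eef_pos: [520.1, -3.8, 168.9]
ft_force: [0.8, 0.6, -0.3]
opening: 0.717
eef_pos: [520.1, -3.8, 287.1]
ft_force: [0.9, 0.0, -0.5]
opening: 0.998
time: 22.77
eef_pos: [520.0, -3.8, 286.8]
ft_force: [-0.2, 0.3, -0.7]
opening: 1.0
[125 125 123 123 128  73 109  92  56  79  78  77  76  77  79  77  78  44
  45  45  45  35  31  46  45  38  32  33  33  32  34  76  74  73  72  81
  82  83  44  46  47  47  47  47  47  46  47  47  46  53  62  61  61  62
  63]
```

View pics/s7.png

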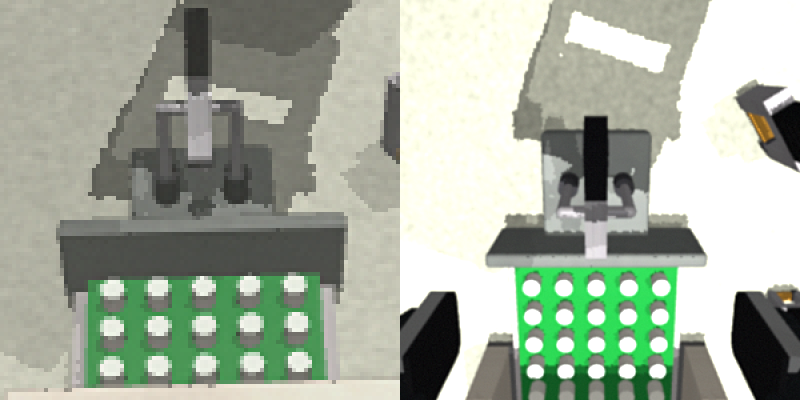

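The hook is on the bar at left (200,105), leaning towards the robot, and the tray hasn't moved. I check that it has settled, then hand in.

```bash
python3 -m inch '[[[0,0,0],0],[[0,0,0],0],[[0,0,0],0],[[0,0,0],0],[[0,0,0],0],[[0,0,0],0],[[0,0,0],0],[[0,0,0],0],[[0,0,0],0],[[0,0,0],0]]' >/dev/null
python3 - <<'E'
import pickle
from rig import bot
from h import *
d=pickle.load(open("f7.pkl","rb"));
for n in("scene","wrist"):
  x=cv2.absdiff(bot.grab_frame(n)["pixels"],d[n]["pixels"]).max(2);print(n,(x[120:280]>30).sum())
E
```

```text
scene 1
wrist 21
```

```bash
python3 -c "
from rig import bot
print(bot.finish_job())"
```

```text
the job is handed in; nothing more can be done
None
```

The hook is clipped on the eye and the tray is drawn out to its stop; I felt it stop and measured it at about 120 mm. The highest pull I read was about 18–19 N, the hand touched neither cooler nor tray that I could see, and the hook leans towards the robot but is still. The job is handed in.

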